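# Unlock the tag press, swing its guard away and knock the punch down

## Robot

A 6-joint arm with a two-finger parallel gripper is mounted at the origin on the work surface. World frame = base frame: x ahead of the robot, y to its left, z up, the work surface at z = 0. Lengths are in m, angles in rad, forces in N, time in s.
With the tool pointing down it reaches from about 0.35 to 0.975 m from the base axis. Payload 4.9 kg.
Tool frame: the origin (TCP) lies between the finger pads; the fingertips stand 14 mm ahead of it and the grasp point (between the pads) lies 5 mm behind it (manip.finger_overhang is the distance from the TCP to the fingertips, in m); z points along the fingers, y is the line along which they close (so a half turn about z gives the same grasp; the last joint's range is limited). The gripper opens to 85 mm and grips with 20 to 120 N. Pads are 22 mm wide; open, the fingers measure 114 mm over their backs; the gripper's body (76 mm by 85 mm) begins 54 mm behind the grasp point. The pads swing forward as they close: fully open they stand 13 mm farther back than shut.
Start: joints at [1.078, 0.053, 1.613, -0, 1.476, -0.119], TCP at [0.228, 0.582, 0.218] pointing down, gripper open.
Joint ranges: [-3.01, 3.01], [-1.01, 2.22], [0.06, 2.58], [-1.02, 4.17], [0.09, 2.62], [-3.14, 3.14]. Speed limits (rad/s): [2.57, 2.57, 3.14, 3.14, 3.14, 3.14].

## Interface

Orientations are given as a unit quaternion [w, x, y, z].
In Python, from plant import manip, grab_frame gives the robot as it stands.
- The arm moves only by the tool servo_tool, never from a script. Its argument "deltas" is a list that holds one entry, the list of rows, each a list of 5 numbers: the opening in per cent of the stroke, from 0 (shut) to 100 (fully open), then the shift along the world's x, y, z in m, then the turn about the world's z in degrees. A call has exactly 8 rows; each row shifts and turns the commanded pose from where the row before left it; what a row does not reach is not made up. A row lasts 1/10 s, in which the tool goes at most 50 mm and 8.59 degrees, less where a joint would pass 70% of its speed; a pose out of reach is approached as far as the arm can. A call is refused whole if a number of a shift passes 0.05 or a number of a turn 8.59, either way. A call with a gripper value outside its range is refused whole. The fingers move at their own pace and stop on an object; the grip force is fixed at half the most. Time passes only in rows, so rows that do not move let the fingers close, or fill a call up. It gives the time, the measured TCP pose, the force, the opening and the grip force at its end, in the units of the state.
- manip.state(): the state, without advancing time (a new reading comes with each control period).
- grab_frame(name): name is "side" or "top" or "wrist"; returns a dict with "pixels" (384x512x3 uint8, red, green, blue), "z_map" (384x512 float32, m along the optical axis (not along the pixel's ray), 0 where there is no reading), "fx", "fy", "cx", "cy" (pixels), "rvec" (rotation vector, rad) and "tvec" (3), from world to camera coordinates, as OpenCV has them; the wrist camera has in their place "T_tool_cam" (4x4, takes a point from camera to tool coordinates, whose origin is the TCP and whose axes are the flange's). Camera axes: x right, y down, z forward; pixel columns grow to the right and rows downward; lengths in m; the calibration is good to about 2 mm. A picture is of the moment at which its call begins: read the wrist's pose just before it.
- manip.job_done(): hands the job in; it is judged then, once.
The state is a dict: "time": time; "joint_pos": joint angles; "joint_vel": joint speeds; "joint_efforts": joint torques, N m; "tool_pos": TCP position; "tool_rot": TCP orientation; "contact_force": force on the tool from outside, world axes, zero at the start; "ft_torque": the same for the moment, N m; "gripper_width": opening from 0.0 (shut) to 1.0 (fully open); "grasp_force": force on a finger pad.
Only numpy, scipy, OpenCV 4.12 (cv2) and the standard library are available. Lean on these libraries where they do the work, as an engineer would, in place of code of your own. Each camera call takes 0.05 s, during which the arm holds its last target. There are 200 camera calls.

## Task

Mark the metal plant tag in the press: draw the guard's safety bolt back by its knob as far as it goes, then swing the guard right round to its stop, then knock the sprung punch all the way down with the mallet. Afterwards stand the mallet upright on its head, wholly on the round cork mat, and let go of it, leaving the bolt drawn and the guard open. Leave the pots, dishes, bottle and magnifier where they are.

Things in the scene. Friction and masses are not known exactly. Their poses are not given: they have to be found in the camera images.
- press: Grey tag press fixed to the bench; base 200 x 260 x 20 mm (x -100 to 100, y -150 to 110). Origin on the bench below the punch, z up. On it: a 70 x 70 mm punch housing at (0, 0), top 85 mm high; the guard's hinge post at (0, 75) mm; a pedestal 30 x 70 mm, 126 mm high, at (34, -112) mm carrying the safety bolt. A tag sticks out of the housing's -x side.
- catch (a joint): Safety bolt: flat steel bar 16 mm wide (x), 95 mm long (y), top 142 mm above the bench, beside the +x edge of the guard's tip so that the guard cannot swing. 0 m = shot (starts at 0 to 0.004); it slides along the press's -y to its stop at 0.032 m, needs about 3 N and stays where left. The guard can pass above about 0.02.
- catch_knob (a point): Middle of the upright knob on the bolt: a grey cylinder 16 mm in diameter from 142 to 185 mm above the bench (this point at 163 mm). At catch = 0 it lies at (34, -95) mm in the press frame; it moves with the bolt.
- guard (a joint): Guard: aluminium arm turning about the vertical hinge post. 0 rad = shut: it points along the press's -y, its 62 x 56 mm plate over the punch. Positive = counter-clockwise from above, the tip swinging towards the press's +x. Stop at 1.6 rad. Needs about 2 N at the handle, stays where left. Only about 0.06 rad of play while the bolt is shot.
- guard_hinge (a point): Point on the guard's hinge axis, fixed on the press at (0, 75) mm, 135 mm above the bench. The hinge boss is 34 mm in diameter, its top 150 mm above the bench.
- guard_handle (a point): Middle of the guard's upright handle: grey cylinder 16 mm in diameter, 142 to 192 mm above the bench (this point at 167 mm), 111 mm from the hinge axis. The arm is 40 mm wide there, its top 142 mm and underside 128 mm above the bench; it ends 12 mm beyond the handle's centre.
- punch (a joint): Travel of the sprung punch: 0 m = up, 0.018 m = fully down on its stop. The spring pushes back with about 2 N at the top and 9 N at the stop and brings it up again when let go.
- punch_top (a point): Centre of the punch's flat round steel head, 40 mm in diameter, on its top face: 120 mm above the bench when up. The shut guard covers it.
- mallet_head (a point): Wooden mallet, loose, about 0.4 kg, standing on its head. Head: upright cylinder 48 mm in diameter, 80 mm high; this point is its centre, 40 mm above what it stands on; the lower face strikes. Frame: z = head's axis; the handle points level along -x: a bar 22 mm wide, 28 mm high, at this point's height, ending 140 mm from it. Centre of mass about 15 mm from this point towards the handle.
- mat: Round cork mat, fixed, 130 mm in diameter and 4 mm thick; origin at the centre of its underside on the bench.
- pot_a_mid (a point): Bystander: terracotta pot with a seedling, 86 mm in diameter, 78 mm high (seedling to 130 mm); this point on its axis 40 mm up.
- pot_b_mid (a point): Bystander: black plastic pot with a seedling, 86 mm in diameter, 78 mm high (seedling to 130 mm); this point on its axis 40 mm up.
- pot_c_mid (a point): Bystander: terracotta pot with a seedling, 86 mm in diameter, 78 mm high (seedling to 130 mm); this point on its axis 40 mm up.
- magnifier: Bystander: magnifying glass lying flat, lens ring 100 mm in diameter, 18 mm high; origin under the lens centre; its handle runs 140 mm along its -y.
- wash_bottle: Bystander: white bottle 64 mm in diameter and 130 mm high, standing beyond the press near the safety bolt; origin at the centre of its underside.
- dishes: Bystander: stack of three closed glass dishes, 90 mm in diameter and 44 mm high, beyond the press; origin at the centre of the underside.
Things that resemble listed ones, but are neither listed nor needed, are in the scene too. What is shaped like the part that bears mallet_head but red is not meant.

How it is judged:
On the way, in this order (a step that is already met when the one before it is completed fails the run):
1. the safety bolt is drawn back (over 26 mm of its 32 mm) with the guard still shut (value of joint catch above 0.026 m and value of joint guard below 0.2 rad), for 0.1 s.
2. the guard is swung round to within about 0.2 rad of its stop (value of joint guard above 1.4 rad), for 0.2 s.
3. the punch is knocked down (over 14 mm of its 18 mm) by the mallet (value of joint punch above 0.014 m and contact force between mallet and punch above 1 N), for 0.02 s.
At the end, for the whole second after the job is handed in: The bolt is still drawn (over 22 mm), the guard still open (over 1.35 rad), the punch back up (within 4 mm), and the mallet at rest, let go, standing upright (within 0.1 rad) on the end of its head on the cork mat, the head wholly on the mat (its centre within 41 mm of the mat's) (value of joint catch above 0.022 m and value of joint guard above 1.35 rad and value of joint punch below 0.004 m and horizontal distance between mallet_head and mat below 0.041 m and z of mallet_head in the frame of mat between 0.041 and 0.047 m and angle between mallet_head's own z axis and vertical below 0.1 rad and linear speed of mallet below 0.02 m/s); the robot touches nothing.
It fails at once if a pot, the dishes, the bottle or the magnifier is shoved more than 30 mm or knocked over (distance of any of pot_a_mid, pot_b_mid, pot_c_mid, magnifier, wash_bottle, dishes from where it was at the start of the episode above 0.03 m or angle between any of pot_a_mid, pot_b_mid, pot_c_mid, magnifier, wash_bottle, dishes's own z axis and vertical above 0.5 rad).
It fails at once if the punch is pressed by the gripper instead of the mallet (contact force between the fingers and punch above 2 N).
It also fails if it takes over 72 s, if anything falls off the work surface, if the arm or the gripper's body presses on something with over 40 N, if the wrist force passes 120 N, or if a joint passes its speed limit or range.

## Working session

There is one attempt and no reset: what is moved stays moved. The work goes in short steps, Python scripts to look and compute and a tool call to move; the robot and the scene stay as the last step left them, time stands still between calls to the robot, and variables do not carry over. Pictures are saved under pics/ and viewed, at most 10 in all, crops included, and the job is handed in when it is done.

Besides the shell and the picture viewer there is one more tool, called after "Emit:" as name([rows], argument=value, ...), one row to a line, values as JSON. servo_tool: Moves the arm, as the interface text tells. Its arguments: {"type":"object","properties":{"deltas":{"type":"array"}},"required":["deltas"]}

```bash
ls; mkdir -p pics
cat > h.py <<'E'
import numpy as np, cv2
from plant import manip, grab_frame
def cloud(f):
    z=f["z_map"]; v,u=np.indices(z.shape)
    P=np.dstack([(u-f["cx"])*z/f["fx"],(v-f["cy"])*z/f["fy"],z]).astype(float)
    if "rvec" in f:
        R=cv2.Rodrigues(np.array(f["rvec"],float))[0]; W=(P-np.array(f["tvec"],float).ravel())@R
    else:
        from scipy.spatial.transform import Rotation as Ro
        s=manip.state(); T=np.array(f["T_tool_cam"]); q=s["tool_rot"]
        W=(P@T[:3,:3].T+T[:3,3])@Ro.from_quat([q[1],q[2],q[3],q[0]]).as_matrix().T+np.array(s["tool_pos"])
    W[z==0]=np.nan
    return W
def save(n,im): cv2.imwrite("pics/"+n,cv2.cvtColor(im,cv2.COLOR_RGB2BGR))
E
python3 - <<'E'
from h import *
for n in("top","side"):
    f=grab_frame(n); save(n+"0.png",cv2.resize(f["pixels"],(800,600)) if n=="top" else f["pixels"]); np.savez(n+"0.npz",W=cloud(f),p=f["pixels"])
    print(n,f["fx"],f["rvec"],f["tvec"])
print(manip.state())
E
```

```text
pics
top 378.09901850918976 [ 2.110547   -2.14595672  0.15031007] [0.03330155 0.5429559  1.34977211]
side 427.9259816473838 [ 2.05342692 -0.38393298  0.25805783] [-0.48238471  0.19922124  1.299689  ]
{'time': 0.1, 'joint_pos': array([ 1.07800158e+00,  5.33027662e-02,  1.61419820e+00, -3.84308474e-05,
        1.47597531e+00, -1.18964880e-01]), 'joint_vel': array([ 3.82324903e-04, -1.93348453e-03, -1.37572555e-03, -1.01860612e-04,
       -7.64673210e-04, -3.75626561e-05]), 'joint_efforts': array([ 1.06209695e-04, -3.94906282e+01, -3.71360672e+01, -1.18832140e-04,
        3.85935127e-03, -9.56599877e-06]), 'tool_pos': array([0.22794304, 0.58130559, 0.21675378]), 'tool_rot': array([-2.65370541e-04,  1.85826566e-01,  9.82582108e-01, -9.03855499e-04]), 'contact_force': array([-0.03093635, -0.03706351, -0.395349  ]), 'ft_torque': array([ 0.00049355, -0.01775562,  0.01664772]), 'grasp_force': 0.0, 'gripper_width': 0.999412220017943}
```

View pics/top0.png

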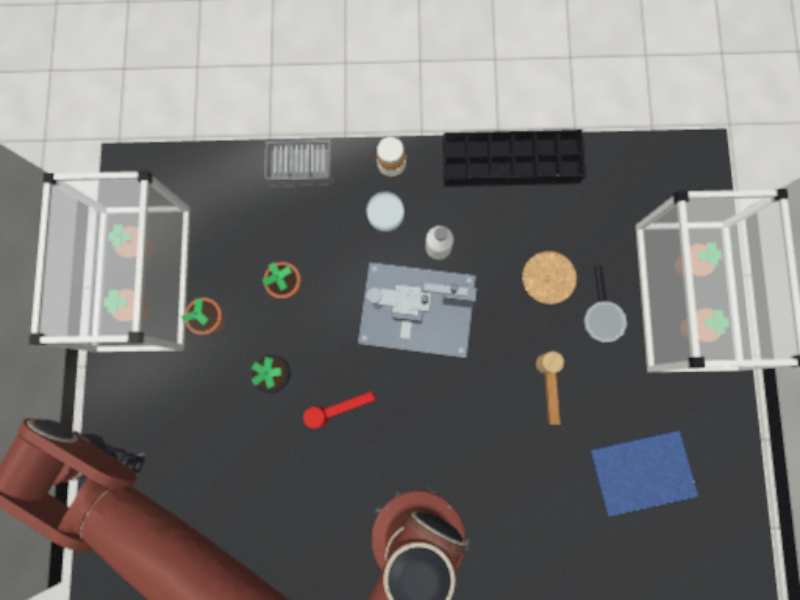

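View pics/side0.png

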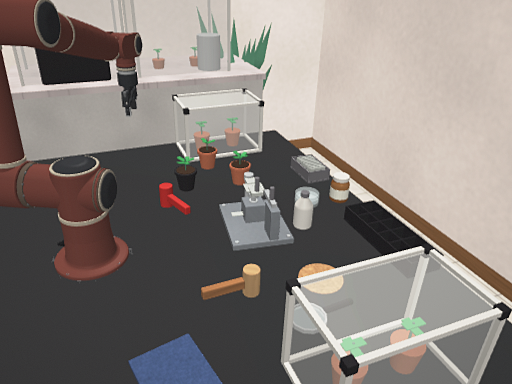

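The candidates for the mallet in the 800x600 top view are the wooden one, with its head at (550,362), and a red one at (315,417); red is not meant, so I take the wooden one. The cork mat is the tan disc at (549,278), with the blue cloth at (645,473) and the magnifier at (605,320) as round or flat rivals. The press is at (417,310), with its hinge at (375,296) and its bolt at (455,290).

```bash
cat > m.py <<'E'
from h import *
d=np.load("top0.npz"); W=d["W"]; p=d["p"].astype(int)
s=.64
def box(x0,y0,x1,y1,zl,zh,nm,extra=None):
    sl=np.s_[int(y0*s):int(y1*s),int(x0*s):int(x1*s)]
    w=W[sl].reshape(-1,3); c=p[sl].reshape(-1,3)
    m=(w[:,2]>zl)&(w[:,2]<zh)
    if extra is not None: m&=extra(c)
    w=w[m]; xy=w[:,:2].astype(np.float32)
    print(nm,len(w),w.mean(0).round(4),"circ",[np.round(q,4) for q in cv2.minEnclosingCircle(xy)],"rect",[np.round(q,4) for q in cv2.minAreaRect(xy)]); return w
orange=lambda c:(c[:,0]-c[:,2]>50)
box(510,240,590,315,-.01,.015,"mat",orange)
box(525,340,580,375,.07,.09,"mallet head")
box(525,378,580,435,.03,.07,"mallet handle",orange)
box(350,255,485,365,.012,.03,"base")
box(355,255,485,365,.155,.20,"knobs")
box(360,280,400,315,.14,.156,"boss")
box(395,280,480,310,.135,.147,"arm/bolt")
box(415,215,465,265,.09,.14,"bottle")
box(360,185,410,235,.03,.05,"dish")
box(575,295,635,345,.008,.03,"magn")
E
python3 m.py
python3 - <<'E'
from h import *
d=np.load("top0.npz"); save("press0.png",cv2.resize(d["p"][150:245,220:420],(800,380),interpolation=cv2.INTER_CUBIC))
E
```

```text
mat 921 [ 0.6009 -0.3304  0.0027] circ [array([ 0.6028, -0.3302]), np.float64(0.0674)] rect [array([ 0.6021, -0.3309]), array([0.1302, 0.1313]), np.float64(12.2256)]
mallet head 148 [ 0.3907 -0.308   0.0788] circ [array([ 0.3909, -0.3088]), np.float64(0.024)] rect [array([ 0.391 , -0.3085]), array([0.0461, 0.0449]), np.float64(42.9831)]
mallet handle 212 [ 0.3065 -0.31    0.0516] circ [array([ 0.3068, -0.3108]), np.float64(0.054)] rect [array([ 0.3068, -0.3113]), array([0.1061, 0.0225]), np.float64(1.4269)]
base 2588 [ 0.5165 -0.0059  0.019 ] circ [array([ 0.5266, -0.0055]), np.float64(0.1612)] rect [array([ 0.5455, -0.0087]), array([0.2603, 0.2403]), np.float64(81.6258)]
knobs 50 [ 0.5338 -0.0486  0.1819] circ [array([0.5491, 0.0037]), np.float64(0.0963)] rect [array([0.5323, 0.0029]), array([0.0338, 0.1924]), np.float64(2.7637)]
boss 127 [0.5368 0.0742 0.1461] circ [array([0.5307, 0.0672]), np.float64(0.0383)] rect [array([0.5361, 0.0659]), array([0.075 , 0.0416]), np.float64(69.8175)]
arm/bolt 365 [ 0.5382 -0.0147  0.1399] circ [array([ 0.5312, -0.0362]), np.float64(0.0817)] rect [array([ 0.5362, -0.0363]), array([0.0523, 0.1588]), np.float64(0.0552)]
bottle 145 [ 0.6768 -0.0603  0.1095] circ [array([ 0.6813, -0.0612]), np.float64(0.0267)] rect [array([ 0.6804, -0.0605]), array([0.0492, 0.0482]), np.float64(25.0069)]
dish 433 [0.7661 0.0674 0.0424] circ [array([0.7674, 0.0679]), np.float64(0.0454)] rect [array([0.7663, 0.0684]), array([0.0894, 0.0861]), np.float64(39.3181)]
magn 228 [ 0.4949 -0.455   0.0111] circ [array([ 0.4993, -0.4555]), np.float64(0.0587)] rect [array([ 0.4924, -0.4577]), array([0.0932, 0.1046]), np.float64(58.8)]
```

View pics/press0.png

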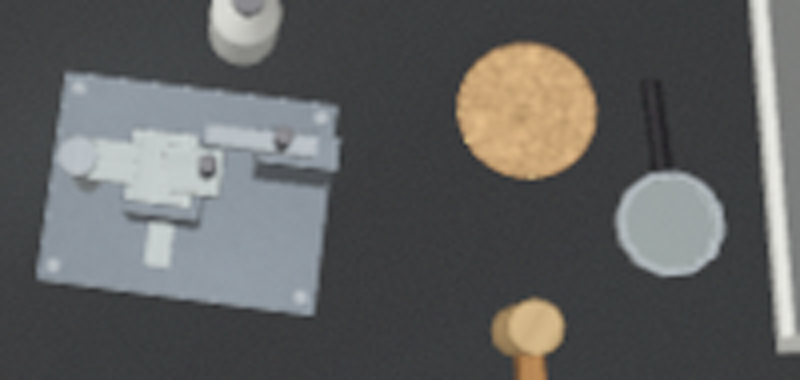

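The crop shows the hinge boss at (80,157), the handle at (207,165), the bolt knob at (283,138), the tag at (158,245) and the wooden mallet, so the choice of mallet holds. Next come the precise press pose and the knobs.

```bash
cat >> m.py <<'E'
print("----")
box(350,255,485,365,.016,.023,"base")
cx=lambda x0,y0,x1,y1:(550/1.6*0+(220+x0/4)/s,(150+y0/4)/s,(220+x1/4)/s,(150+y1/4)/s)
h=box(*cx(190,140,225,190),.15,.2,"handle"); k=box(*cx(265,115,300,160),.15,.2,"knob")
for w in(h,k): t=w[w[:,2]>w[:,2].max()-.01]; print(w[:,2].max(),len(t),t.mean(0).round(4), ((t.min(0)+t.max(0))/2).round(4))
b=box(*cx(50,130,105,185),.144,.2,"boss")
d2=np.load("side0.npz"); V=d2["W"].reshape(-1,3)
for nm,c,r in(("handle",h,.03),("knob",k,.03),("boss",b,.04)):
    c=c.mean(0); m=(np.hypot(*(V[:,:2]-c[:2]).T)<r)&(V[:,2]>.147); w=V[m]; print("side",nm,len(w),((w.min(0)+w.max(0))/2).round(4),w.mean(0).round(4),w[:,2].max())
m=(V[:,2]>.016)&(V[:,2]<.023)&(np.hypot(V[:,0]-.52,V[:,1])<.2); print("side base",cv2.minAreaRect(V[m][:,:2].astype(np.float32)))
E
python3 m.py | sed -n '/----/,$p'
```

```text
----
base 1933 [ 0.5165 -0.0049  0.0193] circ [array([ 0.5266, -0.0055]), np.float64(0.1612)] rect [array([ 0.5419, -0.0084]), array([0.2591, 0.2331]), np.float64(81.6258)]
handle 26 [ 0.5221 -0.0217  0.1835] circ [array([ 0.5228, -0.0219]), np.float64(0.0075)] rect [array([ 0.5229, -0.0218]), array([0.0125, 0.0134]), np.float64(1.5297)]
knob 26 [ 0.546  -0.0856  0.1779] circ [array([ 0.5479, -0.0866]), np.float64(0.0082)] rect [array([ 0.5469, -0.0854]), array([0.0133, 0.014 ]), np.float64(87.4122)]
0.194188178333825 19 [ 0.5233 -0.0222  0.1898] [ 0.523  -0.0218  0.1892]
0.18836750819924727 19 [ 0.5474 -0.0859  0.1839] [ 0.5468 -0.0856  0.1838]
boss 77 [0.5388 0.0875 0.1491] circ [array([0.5389, 0.0867]), np.float64(0.0173)] rect [array([0.5386, 0.0882]), array([0.0314, 0.0314]), np.float64(44.6491)]
side handle 63 [ 0.5254 -0.0257  0.1715] [ 0.5249 -0.0293  0.1751] 0.19446027106951766
side knob 65 [ 0.5494 -0.0907  0.1688] [ 0.5483 -0.0927  0.17  ] 0.18983023030129195
side boss 41 [0.5407 0.0819 0.1509] [0.5396 0.082  0.1509] 0.15432237741348043
side base ((0.5656411647796631, -0.01518470048904419), (0.2640269100666046, 0.2798517048358917), 81.11319732666016)
```

The wooden mallet's head is at (0.391, -0.3085). The press yaw is about -8.4°, its origin (0.528, 0.013), and the knob (0.547, -0.086). The hinge-to-handle distance measures 110.6 mm against 111 given, and the hinge-to-knob offset agrees too. I start moving.

Emit:
servo_tool([
  [[100,0.02,-0.04,0.015,3],[80,0.02,-0.0417,0.015,3],[60,0.02,-0.0417,0.006,3],[40,0.02,-0.0417,0,2],[40,0.02,-0.0417,0,2],[40,0.02,-0.0417,0,0],[40,0.02,-0.0417,0,0],[40,0.02,-0.0417,0,0]],
])

```text
time: 0.9
tool_pos: [0.3884, 0.2481, 0.2535]
tool_rot: [-0.0, 0.073, 0.997, -0.0]
contact_force: [0.6, -0.1, -0.1]
gripper_width: 0.401
grasp_force: 0.0
```

Emit:
servo_tool([
  [[40,0.02,-0.0417,0,0],[40,0.02,-0.0417,0,0],[40,0.02,-0.0417,0,0],[40,0.02,-0.0417,0,0],[40,0.02,-0.0417,0,0],[40,0.02,-0.0417,0,0],[40,0.02,-0.0417,0,0],[40,0.0,0,0,0]],
])

```text
time: 1.7
tool_pos: [0.5291, -0.0464, 0.2529]
tool_rot: [-0.001, 0.076, 0.997, -0.001]
contact_force: [-0.1, 0.8, -1.0]
gripper_width: 0.398
grasp_force: 0.0
```

Emit:
servo_tool([
  [[40,0.009,-0.02,0,0],[40,0.009,-0.019,0,0],[40,0,0,0,0],[40,0,0,0,0],[40,0,0,0,0],[40,0,0,0,0],[40,0,0,0,0],[40,0,0,0,0]],
])

```text
time: 2.5
tool_pos: [0.5461, -0.0805, 0.254]
tool_rot: [0.0, 0.073, 0.997, -0.0]
contact_force: [-0.4, -0.4, -0.2]
gripper_width: 0.4
grasp_force: 0.0
```

Run:
```python
from h import *
print(manip.state()["tool_pos"])
f=grab_frame("wrist"); W=cloud(f).reshape(-1,3); save("w1.png",f["pixels"])
for nm,c in(("knob",(.547,-.0857)),("handle",(.523,-.022))):
    w=W[(np.hypot(W[:,0]-c[0],W[:,1]-c[1])<.025)&(W[:,2]>.15)&(W[:,2]<.2)]
    if len(w): t=w[w[:,2]>w[:,2].max()-.008]; print(nm,len(t),t.mean(0).round(4),((t.min(0)+t.max(0))/2).round(4),w[:,2].max())
```

```text
[ 0.54613299 -0.08054799  0.25401229]
knob 323 [ 0.5501 -0.0868  0.1832] [ 0.5508 -0.087   0.1818] 0.18571374521246298
handle 384 [ 0.5268 -0.0236  0.1902] [ 0.5273 -0.0228  0.189 ] 0.19280416864935554
```

View pics/w1.png

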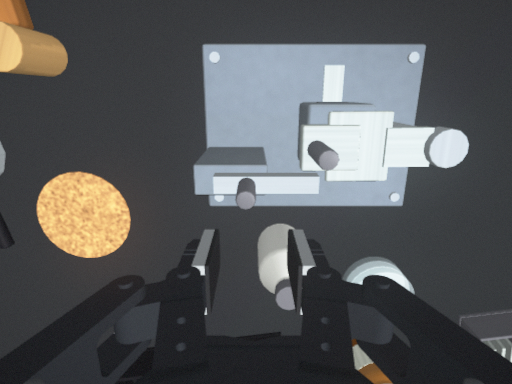

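The wrist view shows the knob at (246,193) and the guard handle at (322,155). Depth puts the knob within 4 mm of the top-view estimate. I go down around it.

Emit:
servo_tool([
  [[40,0.003,-0.006,-0.02,0],[40,0,0,-0.035,0],[40,0,0,-0.025,0],[40,0,0,-0.01,0],[30,0,0,0,0],[25,0,0,0,0],[25,0,0,0,0],[25,0,0,0,0]],
])

```text
time: 3.35
tool_pos: [0.5502, -0.0872, 0.1658]
tool_rot: [0.001, 0.073, 0.997, -0.0]
contact_force: [0.2, 0.5, 0.2]
gripper_width: 0.25
grasp_force: 0.0
```

Emit:
servo_tool([
  [[25,-0.001,-0.006,0,0],[25,-0.001,-0.008,0,0],[25,-0.001,-0.008,0,0],[25,-0.001,-0.008,0,0],[25,-0.001,-0.005,0,0],[25,0,0,0,0],[25,0,0,0,0],[25,0,0,0,0]],
])

```text
time: 4.15
tool_pos: [0.5447, -0.121, 0.1642]
tool_rot: [0.001, 0.073, 0.997, 0.002]
contact_force: [1.9, 7.3, 4.1]
gripper_width: 0.247
grasp_force: 3.5
```

Emit:
servo_tool([
  [[25,-0.0005,-0.002,0,0],[25,0,-0.002,0,0],[25,0,0,0,0],[25,0,0,0,0],[25,0,0,0,0],[25,0,0,0,0],[25,0,0,0,0],[25,0,0,0,0]],
])

```text
time: 4.95
tool_pos: [0.5447, -0.1215, 0.1642]
tool_rot: [0.001, 0.073, 0.997, 0.005]
contact_force: [3.5, 17.6, 3.8]
gripper_width: 0.251
grasp_force: 8.6
```

The bolt is at its stop: the force rose and the tool didn't move. I back off, rise, and turn for the guard handle.

Emit:
servo_tool([
  [[25,0.001,0.005,0,0],[30,0,0.001,0,0],[40,0,0,0.005,0],[45,0,0,0.035,0],[45,0,0,0.045,-4],[45,0,0.02,0.003,-8.5],[45,-0.005,0.02,0,-8.5],[45,-0.005,0.02,0,-8.5]],
])

```text
time: 5.75
tool_pos: [0.5347, -0.0605, 0.2526]
tool_rot: [0.001, 0.329, 0.945, -0.0]
contact_force: [-0.6, -0.3, 0.0]
gripper_width: 0.448
grasp_force: 0.0
```

Emit:
servo_tool([
  [[45,-0.005,0.02,0,-8.5],[45,-0.004,0.0155,0,-8.5],[45,0,0,0,-8.5],[45,0,0,0,-8.5],[45,0,0,0,-8.5],[45,0,0,0,-8.5],[45,0,0,0,-8.5],[45,0,0,0,-1]],
])

```text
time: 6.55
tool_pos: [0.5256, -0.0254, 0.2519]
tool_rot: [0.0, 0.758, 0.653, -0.0]
contact_force: [-0.6, -0.7, -0.6]
gripper_width: 0.449
grasp_force: 0.0
```

Run:
```python
from h import *
s=manip.state();print(s["tool_pos"],s["tool_rot"],s["joint_pos"].round(2))
f=grab_frame("wrist"); W=cloud(f).reshape(-1,3)
for nm,c in(("knob",(.544,-.118)),("handle",(.525,-.022))):
    w=W[(np.hypot(W[:,0]-c[0],W[:,1]-c[1])<.025)&(W[:,2]>.15)&(W[:,2]<.2)]
    if len(w): t=w[w[:,2]>w[:,2].max()-.008]; print(nm,len(t),t.mean(0).round(4),((t.min(0)+t.max(0))/2).round(4),w[:,2].max())
```

```text
[ 0.52557298 -0.0253619   0.25189643] [ 1.97619971e-04  7.57619845e-01  6.52695925e-01 -4.01010944e-04] [-0.19 -0.2   1.8  -0.    1.55 -0.04]
knob 218 [ 0.5454 -0.1157  0.1829] [ 0.545  -0.117   0.1816] 0.1856262605695629
handle 362 [ 0.5278 -0.0218  0.1901] [ 0.5278 -0.0225  0.1883] 0.19229511567516103
```

Emit:
servo_tool([
  [[45,0.001,0.003,-0.02,0],[45,0,0,-0.03,0],[45,0,0,-0.025,0],[45,0,0,-0.008,0],[35,0,0,0,0],[27,0,0,0,0],[27,0,0,0,0],[27,0,0,0,0]],
])

```text
time: 7.4
tool_pos: [0.5276, -0.0217, 0.1706]
tool_rot: [0.001, 0.757, 0.653, 0.001]
contact_force: [0.0, 0.5, -0.1]
gripper_width: 0.268
grasp_force: 0.0
```

```bash
python3 -c "
import numpy as np
t=np.radians(-98.4+np.linspace(0,92,15)); print(np.diff(.111*np.c_[np.cos(t),np.sin(t)],axis=0).round(4).tolist())"
```

```text
[[0.0127, -0.0011], [0.0127, 0.0003], [0.0126, 0.0018], [0.0123, 0.0032], [0.0119, 0.0046], [0.0113, 0.0059], [0.0105, 0.0072], [0.0096, 0.0083], [0.0086, 0.0094], [0.0075, 0.0103], [0.0062, 0.0111], [0.0049, 0.0117], [0.0036, 0.0122], [0.0021, 0.0125]]
```

Emit:
servo_tool([
  [[27,0.0127,-0.0011,0,6.57],[27,0.0127,0.0003,0,6.57],[27,0.0126,0.0018,0,6.57],[27,0.0123,0.0032,0,6.57],[27,0.0119,0.0046,0,6.57],[27,0.0113,0.0059,0,6.57],[27,0.0105,0.0072,0,6.57],[27,0,0,0,0]],
])

```text
time: 8.2
tool_pos: [0.6118, 0.0009, 0.1696]
tool_rot: [0.001, 0.441, 0.897, 0.0]
contact_force: [-0.1, 0.1, 0.4]
gripper_width: 0.272
grasp_force: 0.0
```

Emit:
servo_tool([
  [[27,0.0096,0.0083,0,6.57],[27,0.0086,0.0094,0,6.57],[27,0.0075,0.0103,0,6.57],[27,0.0062,0.0111,0,6.57],[27,0.0049,0.0117,0,6.57],[27,0.0036,0.0122,0,6.57],[27,0.0021,0.0125,0,6.57],[27,0,0,0,0]],
])

```text
time: 9.0
tool_pos: [0.6532, 0.0766, 0.1694]
tool_rot: [0.0, 0.057, 0.998, -0.0]
contact_force: [0.4, 0.2, 0.3]
gripper_width: 0.267
grasp_force: 0.0
```

Emit:
servo_tool([
  [[27,0,0.003,0,0],[27,0,0.003,0,0],[27,0,0,0,0],[27,0,0,0,0],[27,0,0,0,0],[27,0,0,0,0],[27,0,0,0,0],[27,0,0,0,0]],
])

```text
time: 9.8
tool_pos: [0.6533, 0.0777, 0.1693]
tool_rot: [0.0, 0.059, 0.998, -0.003]
contact_force: [-0.1, -8.8, 0.4]
gripper_width: 0.276
grasp_force: 4.7
```

Emit:
servo_tool([
  [[27,0,-0.007,0,0],[35,0,0,0,0],[45,0,0,0.01,0],[45,0,0,0.04,0],[45,0,0,0.045,0],[70,-0.02,-0.02,0,0],[100,-0.026,-0.0386,0,3],[100,-0.026,-0.0386,0,3]],
])

```text
time: 10.6
tool_pos: [0.5808, -0.0223, 0.2655]
tool_rot: [0.001, 0.002, 1.0, -0.0]
contact_force: [-0.4, 0.2, -0.6]
gripper_width: 0.932
grasp_force: 0.0
```

Emit:
servo_tool([
  [[100,-0.026,-0.0386,0,3],[100,-0.026,-0.0386,0,0],[100,-0.026,-0.0386,0,0],[100,-0.026,-0.0386,0,0],[100,-0.026,-0.0386,0,0],[100,-0.026,-0.0386,0,0],[100,-0.026,-0.0386,-0.02,0],[100,-0.008,-0.0186,-0.03,0]],
])

```text
time: 11.4
tool_pos: [0.391, -0.3141, 0.2175]
tool_rot: [0.002, -0.021, 1.0, -0.003]
contact_force: [0.6, -0.1, 0.4]
gripper_width: 1.0
grasp_force: 0.0
```

Emit:
servo_tool([
  [[100,0,0,0,0],[100,0,0,0,0],[100,0,0,0,0],[100,0,0,0,0],[100,0,0,0,0],[100,0,0,0,0],[100,0,0,0,0],[100,0,0,0,0]],
])

```text
time: 12.2
tool_pos: [0.3917, -0.3105, 0.2142]
tool_rot: [0.0, -0.022, 1.0, -0.0]
contact_force: [0.2, 0.6, 0.3]
gripper_width: 1.002
grasp_force: 0.0
```

Run:
```python
from h import *
s=manip.state();print(s["tool_pos"],s["tool_rot"],s["joint_pos"].round(2))
f=grab_frame("wrist"); W=cloud(f).reshape(-1,3); save("w2.png",f["pixels"])
m=np.hypot(W[:,0]-.391,W[:,1]+.309)<.05
t=W[m&(W[:,2]>.07)&(W[:,2]<.09)]; print("head",len(t),cv2.minEnclosingCircle(t[:,:2].astype(np.float32)),t[:,2].mean())
b=W[(abs(W[:,1]+.31)<.03)&(W[:,0]>.25)&(W[:,0]<.36)&(W[:,2]>.045)&(W[:,2]<.06)]; print("handle",len(b),len(b) and cv2.minAreaRect(b[:,:2].astype(np.float32)))
f=grab_frame("top"); T=cloud(f); np.savez("top1.npz",W=T,p=f["pixels"]); T=T.reshape(-1,3)
for nm,c in(("knob",(.544,-.118)),("ghandle",(.651,.075))):
    w=T[(np.hypot(T[:,0]-c[0],T[:,1]-c[1])<.02)&(T[:,2]>.15)&(T[:,2]<.2)]; print(nm,len(w),w.mean(0))
w=T[(np.hypot(T[:,0]-.528,T[:,1]-.013)<.03)&(T[:,2]>.11)&(T[:,2]<.13)]; print("punch",len(w),w.mean(0),cv2.minEnclosingCircle(w[:,:2].astype(np.float32)))
```

```text
[ 0.39165993 -0.31045316  0.21424464] [ 4.66753178e-05 -2.24918332e-02  9.99747025e-01 -2.01222825e-05] [-0.82 -0.25  1.9   0.    1.49 -2.44]
head 1857 ((0.3937959671020508, -0.3102950155735016), 0.02396722324192524) 0.07865191602334942
handle 2580 ((0.3073893189430237, -0.31234055757522583), (0.10553643852472305, 0.022000761702656746), 1.378731608390808)
knob 25 [ 0.5420078  -0.11570148  0.17734462]
ghandle 29 [0.6467878  0.07398028 0.17967709]
punch 101 [0.52797083 0.01368589 0.11874198] ((0.5287262201309204, 0.013730312697589397), 0.01977694034576416)
```

View pics/w2.png

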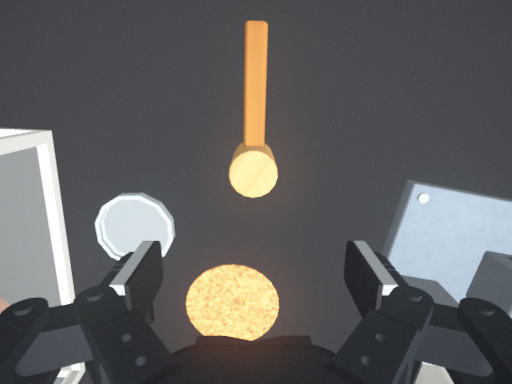

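The wrist view shows the wooden mallet's head at (253,172) with its handle pointing up to (257,25), centred between the fingers. I go down and grip the head.

Emit:
servo_tool([
  [[100,0.001,0.001,-0.04,0],[100,0,0,-0.045,0],[100,0,0,-0.04,0],[100,0,0,-0.025,0],[100,0,0,-0.012,0],[100,0,0,0,0],[80,0,0,0,0],[60,0,0,0,0]],
])

```text
time: 13.1
tool_pos: [0.3937, -0.3109, 0.0544]
tool_rot: [0.001, -0.022, 1.0, -0.001]
contact_force: [-0.5, 0.1, -0.8]
gripper_width: 0.689
grasp_force: 0.0
```

Emit:
servo_tool([
  [[40,0,0,0,0],[40,0,0,0,0],[30,0,0,0,0],[30,0,0,0,0],[30,0,0,0,0],[30,0,0,0,0],[30,0,0,0,0],[30,0,0,0,0]],
])

```text
time: 13.9
tool_pos: [0.3939, -0.311, 0.0549]
tool_rot: [0.001, -0.022, 1.0, -0.002]
contact_force: [-1.5, 0.2, 4.7]
gripper_width: 0.527
grasp_force: 60.3
```

Emit:
servo_tool([
  [[30,0,0,0.01,0],[30,0,0,0.03,0],[30,0,0,0.045,0],[30,0,0,0.045,0],[30,0,0,0.045,0],[30,0,0,0.03,0],[30,0.0136,0.03,0,0],[30,0.0136,0.034,0,0]],
])

```text
time: 14.7
tool_pos: [0.42, -0.2457, 0.2592]
tool_rot: [0.001, -0.021, 1.0, -0.001]
contact_force: [0.2, 0.5, -4.4]
gripper_width: 0.523
grasp_force: 62.8
```

Emit:
servo_tool([
  [[30,0.0136,0.034,0,0],[30,0.0136,0.034,0,0],[30,0.0136,0.034,0,0],[30,0.0136,0.034,0,0],[30,0.0136,0.034,0,0],[30,0.0136,0.034,0,0],[30,0.0136,0.034,0,0],[30,0.0136,0.022,0,0]],
])

```text
time: 15.5
tool_pos: [0.5282, 0.0168, 0.2571]
tool_rot: [-0.0, -0.023, 1.0, 0.0]
contact_force: [0.7, -0.2, -4.0]
gripper_width: 0.528
grasp_force: 62.9
```

Emit:
servo_tool([
  [[30,0,0,-0.02,0],[30,0,0,-0.03,0],[30,0,0,-0.02,0],[30,0,0,0,0],[30,0,0,0,0],[30,0,0,0,0],[30,0,0,0,0],[30,0,0,0,0]],
])

```text
time: 16.3
tool_pos: [0.5292, 0.0143, 0.1886]
tool_rot: [0.001, -0.022, 1.0, -0.0]
contact_force: [-0.2, -0.7, -3.9]
gripper_width: 0.524
grasp_force: 62.9
```

Run:
```python
from h import *
s=manip.state();print(s["tool_pos"],s["contact_force"])
f=grab_frame("side"); V=cloud(f); save("s2.png",cv2.resize(f["pixels"][150:260,180:330],(750,550),interpolation=cv2.INTER_CUBIC))
V=V.reshape(-1,3); c=f["pixels"].reshape(-1,3).astype(int)
m=(c[:,0]-c[:,2]>50)&(np.hypot(V[:,0]-.53,V[:,1]-.013)<.035)&(V[:,2]>.1); w=V[m]; print(len(w),w.min(0),w.max(0),np.percentile(w[:,2],[2,98]))
```

```text
[0.52923767 0.01426774 0.18861763] [-0.17362296 -0.68889183 -3.86278745]
380 [ 0.49537459 -0.01919482  0.13545867] [0.55543991 0.04727599 0.52319303] [0.13946561 0.52247351]
```

View pics/s2.png

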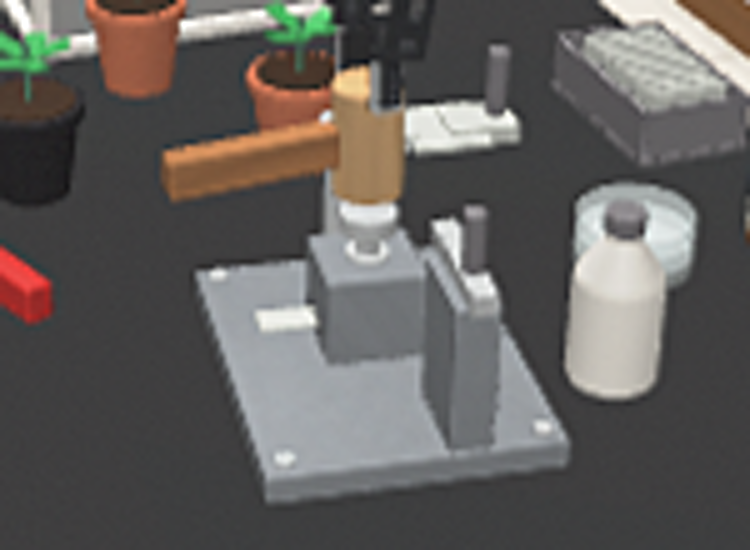

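The crop shows the mallet upright above the punch, its face at (368,200). The guard is open at (460,125) and the bolt drawn, so I strike.

Emit:
servo_tool([
  [[30,0,0,-0.015,0],[30,0,0,-0.012,0],[30,0,0,-0.005,0],[30,0,0,-0.001,0],[30,0,0,0,0],[30,0,0,0,0],[30,0,0,0,0],[30,0,0,0,0]],
])

```text
time: 17.15
tool_pos: [0.5313, 0.0142, 0.1572]
tool_rot: [0.004, -0.022, 1.0, -0.0]
contact_force: [2.0, -0.4, 8.0]
gripper_width: 0.526
grasp_force: 64.1
```

Emit:
servo_tool([
  [[30,0,0,-0.002,0],[30,0,0,-0.001,0],[30,0,0,0,0],[30,0,0,0,0],[30,0,0,0,0],[30,0,0,0,0],[30,0,0,0,0],[30,0,0,0,0]],
])

```text
time: 17.95
tool_pos: [0.5329, 0.0143, 0.1569]
tool_rot: [0.006, -0.022, 1.0, -0.0]
contact_force: [1.8, 1.2, 15.4]
gripper_width: 0.521
grasp_force: 64.9
```

The punch is on its stop: 15 N and no more motion. Now I lift and carry the mallet to the mat.

Emit:
servo_tool([
  [[30,0,0,0.01,0],[30,0,0,0.035,0],[30,0,0,0.04,0],[30,0,0,0.025,0],[30,0.005,-0.03,0,0],[30,0.009,-0.043,0,0],[30,0.009,-0.043,0,0],[30,0.009,-0.043,0,0]],
])

```text
time: 18.75
tool_pos: [0.5597, -0.1456, 0.2588]
tool_rot: [-0.002, -0.023, 1.0, 0.001]
contact_force: [0.2, 0.7, -4.3]
gripper_width: 0.523
grasp_force: 62.9
```

Emit:
servo_tool([
  [[30,0.009,-0.043,0,0],[30,0.009,-0.043,0,0],[30,0.009,-0.043,0,0],[30,0.009,-0.037,0,0],[30,0.005,-0.02,0,0],[30,0,0,0,0],[30,0,0,0,0],[30,0,0,0,0]],
])

```text
time: 19.55
tool_pos: [0.6011, -0.3293, 0.2598]
tool_rot: [-0.001, -0.023, 1.0, 0.001]
contact_force: [0.6, -0.1, -3.6]
gripper_width: 0.527
grasp_force: 63.0
```

Emit:
servo_tool([
  [[30,0,0,-0.04,0],[30,0,0,-0.045,0],[30,0,0,-0.045,0],[30,0,0,-0.03,0],[30,0,0,-0.02,0],[30,0,0,0,0],[30,0,0,0,0],[30,0,0,0,0]],
])

```text
time: 20.35
tool_pos: [0.603, -0.331, 0.084]
tool_rot: [0.002, -0.023, 1.0, -0.001]
contact_force: [0.5, 0.0, -3.7]
gripper_width: 0.527
grasp_force: 63.1
```

Run:
```python
from h import *
s=manip.state();print(s["tool_pos"],s["contact_force"])
f=grab_frame("side"); V=cloud(f); save("s3.png",cv2.resize(f["pixels"][200:350,220:400],(720,600),interpolation=cv2.INTER_CUBIC))
f=grab_frame("top"); T=cloud(f).reshape(-1,3)
w=T[(np.hypot(T[:,0]-.528,T[:,1]-.013)<.03)&(T[:,2]>.09)&(T[:,2]<.13)]; print("punch",w.mean(0))
w=T[(np.hypot(T[:,0]-.651,T[:,1]-.075)<.02)&(T[:,2]>.15)&(T[:,2]<.2)]; print("gh",w.mean(0))
```

```text
[ 0.60298045 -0.33098631  0.08396241] [ 0.50675574  0.00899486 -3.730281  ]
punch [0.52765168 0.01411439 0.11828018]
gh [0.64665288 0.07391116 0.17874164]
```

View pics/s3.png

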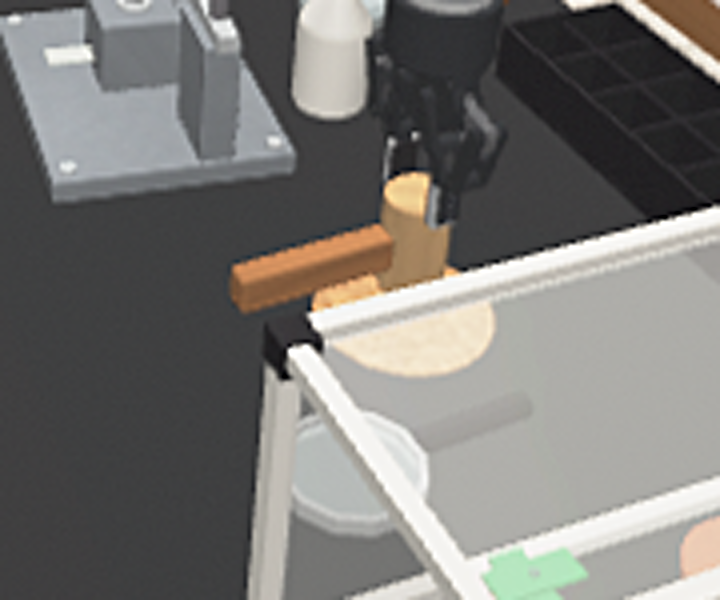

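The crop shows the mallet held upright at (412,235) above the mat, which is centred near (410,320); the offset from hanging above it is expected in this view. I lower it gently.

Emit:
servo_tool([
  [[30,0,0,-0.01,0],[30,0,0,-0.009,0],[30,0,0,-0.002,0],[30,0,0,-0.002,0],[30,0,0,-0.001,0],[30,0,0,0,0],[30,0,0,0,0],[30,0,0,0,0]],
])

```text
time: 21.25
tool_pos: [0.6027, -0.3303, 0.0591]
tool_rot: [0.001, -0.022, 1.0, 0.0]
contact_force: [0.1, 2.8, 4.9]
gripper_width: 0.528
grasp_force: 64.0
```

Emit:
servo_tool([
  [[30,0,0,0.001,0],[45,0,0,0,0],[55,0,0,0,0],[62,0,0,0,0],[75,0,0,0,0],[90,0,0,0,0],[100,0,0,0,0],[100,0,0,0,0]],
])

```text
time: 22.05
tool_pos: [0.6014, -0.3307, 0.0579]
tool_rot: [-0.0, -0.022, 1.0, -0.0]
contact_force: [-0.3, 0.7, 0.2]
gripper_width: 1.004
grasp_force: 0.0
```

Emit:
servo_tool([
  [[100,0,0,0.005,0],[100,0,0,0.02,0],[100,0,0,0.03,0],[100,0,0,0.04,0],[100,0,0,0.04,0],[100,0,0,0.03,0],[100,-0.04,0,0,0],[100,-0.04,0,0,0]],
])

```text
time: 22.85
tool_pos: [0.5218, -0.3311, 0.2257]
tool_rot: [0.001, -0.023, 1.0, -0.001]
contact_force: [0.2, -1.1, 0.5]
gripper_width: 1.0
grasp_force: 0.0
```

Emit:
servo_tool([
  [[100,-0.04,0,0,0],[100,-0.04,0,0,0],[100,0,0,0,0],[100,0,0,0,0],[100,0,0,0,0],[100,0,0,0,0],[100,0,0,0,0],[100,0,0,0,0]],
])

```text
time: 23.65
tool_pos: [0.4421, -0.3305, 0.223]
tool_rot: [-0.0, -0.023, 1.0, 0.0]
contact_force: [0.0, 0.2, -0.2]
gripper_width: 1.001
grasp_force: 0.0
```

Run:
```python
from h import *
print(manip.state()["contact_force"])
f=grab_frame("top"); T=cloud(f); save("t3.png",f["pixels"]); T=T.reshape(-1,3)
t=T[(np.hypot(T[:,0]-.602,T[:,1]+.33)<.06)&(T[:,2]>.07)&(T[:,2]<.1)]; print("head",len(t),cv2.minEnclosingCircle(t[:,:2].astype(np.float32)),t[:,2].mean(),t[:,2].std())
for nm,c in(("knob",(.544,-.118)),("gh",(.651,.075))):
    w=T[(np.hypot(T[:,0]-c[0],T[:,1]-c[1])<.02)&(T[:,2]>.15)&(T[:,2]<.2)]; print(nm,len(w),w.mean(0))
```

```text
[ 0.03601443  0.16009311 -0.20052224]
head 148 ((0.5999894142150879, -0.3289330303668976), 0.024723056703805923) 0.08188029821186664 0.0035942129782815654
knob 25 [ 0.54159542 -0.11548264  0.17663364]
gh 30 [0.64653714 0.07388503 0.17918874]
```

View pics/t3.png

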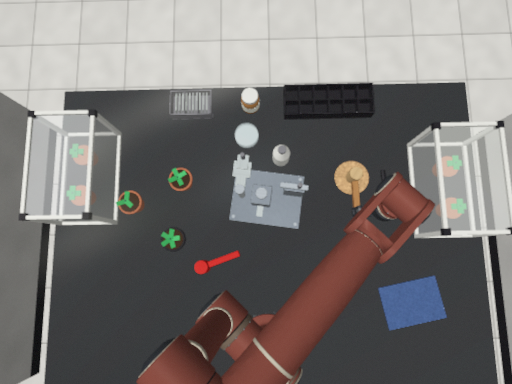

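The mallet stands upright on the mat at (355,175), its head about 3 mm from the mat's centre. The guard is open at (242,170), the bolt knob is at its drawn position (300,187), the bystanders haven't moved, and nothing touches the robot.

```bash
python3 -c "
from plant import manip
print(manip.job_done())"
```

```text
the job is handed in; nothing more can be done
None
```

The job is handed in, with no verdict shown: bolt drawn to its stop, guard swung open to its stop, punch knocked fully down and back up, and the mallet standing upright and released about 3 mm from the mat's centre.

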